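Index the polishing turret to the cone wheel and close the visor

ROBOT

A 6-joint arm with a two-finger parallel gripper is mounted at the origin on the work surface. World frame = base frame: x ahead of the robot, y to its left, z up, the work surface at z = 0. Lengths are in m, angles in rad, forces in N, time in s.
With the tool pointing down it reaches from about 0.25 to 0.775 m from the base axis. Payload 4 kg.
Tool frame: the origin (TCP) lies between the finger pads; the fingertips stand 11 mm ahead of it and the grasp point (between the pads) lies 8 mm behind it (robot.tip_extent is the z of the fingertips in the tool frame, in m); z points along the fingers, y is the line along which they close (so a half turn about z gives the same grasp; the last joint's range is limited). The gripper opens to 94 mm and grips with 3 to 60 N. Pads are 16 mm wide; open, the fingers measure 119 mm over their backs; the gripper's body (75 mm by 177 mm) begins 78 mm behind the grasp point.
Start: joints at [-1.365, 0.087, 1.371, -0, 1.684, -0.103], TCP at [0.167, -0.524, 0.217] pointing down, gripper open.
Joint ranges: [-3.1, 3.1], [-0.76, 2.03], [0.27, 2.55], [-1.08, 4.22], [0.17, 2.65], [-2.57, 2.57]. Speed limits (rad/s): [2.79, 2.79, 3.14, 3.14, 3.14, 3.14].

INTERFACE

Orientations are given as [roll, pitch, yaw] about the fixed x, y, z axes, in that order (R = Rz(yaw) Ry(pitch) Rx(roll)).
In Python, from bench import robot, imaging gives the robot as it stands.
- The arm moves only by the shell command python3 -m pendant 'ROWS'. ROWS is JSON, a list of rows, each a list of 7 numbers: the shift along the world's x, y, z in cm, then the turn, a rotation vector about the world's x, y, z in degrees, then the opening, from 0 (shut) to 1 (fully open). In form: [[dx, dy, dz, ax, ay, az, jaw], ...]. A call has 1 to 8 rows; each row shifts and turns the commanded pose from where the row before left it; what a row does not reach is not made up. A row lasts 1/10 s, in which the tool goes at most 50 mm and 8.59 degrees, less where a joint would pass 70% of its speed; a pose out of reach is approached as far as the arm can. A call is refused whole if a number of a shift passes 5 or a number of a turn 8.59, either way. A call with a gripper value outside its range is refused whole. The fingers move at their own pace and stop on an object; the grip force is fixed at half the most. Time passes only in rows, so rows that do not move let the fingers close. It gives the time, the measured TCP pose, the force, the opening and the grip force at its end, in the units of the state.
- robot.get_obs(): the state, without advancing time (a new reading comes with each control period).
- imaging.snapshot(name): name is "scene" or "top"; returns the picture (420x560x3 uint8, red, green, blue); there is no depth.
- imaging.camera_params(name): a dict with "camera_matrix" (3x3 intrinsics, pixels), "R" (3x3) and "t" (3): a world point X has camera coordinates R X + t. Camera axes: x right, y down, z forward; pixel columns grow to the right and rows downward; lengths in m; the calibration is good to about 2 mm. A picture is of the moment at which its call begins. camera_params takes no time and is no camera call.
- robot.close_job(): hands the job in; it is judged then, once.
The state is a dict: "time": time; "joint_positions": joint angles; "qvel": joint speeds; "joint_torque": joint torques, N m; "tool_pos": TCP position; "ee_rot": TCP orientation; "wrist_force": force on the tool from outside, world axes, zero at the start; "wrist_torque": the same for the moment, N m; "width": finger opening in m; "finger_force": force on a finger pad.
Only numpy, scipy, OpenCV 4.12 (cv2) and the standard library are available. Lean on these libraries where they do the work, as an engineer would, in place of code of your own. Each camera call takes 0.05 s, during which the arm holds its last target. There are 200 camera calls.

TASK

On the bench polisher, with the clear visor still raised, turn the six-wheel turret by pushing its upright steel pins until the pointed cone wheel has clicked into the work position in front of the drive head. Then swing the visor down until it is fully closed over that wheel. Do not touch the abrasive wheels, and leave the bottle, tin, jar and screwdriver around the machine where they are.

Things in the scene. Friction and masses are not known exactly. Their poses are not given: they have to be found in the camera images.
- machine: Bench polisher, dark casting fixed to the bench, placed and turned differently each time. Origin on the bench under the turret's axis; x points from turret to drive head, z up. Base plate x -135 to 210, y -135 to 135, 20 mm thick. Drive head: block x 125 to 210, y -60 to 60, up to z 165 mm; motor bell on its +y side (to y 110). Nothing on the base under the lugs rises above z 50 mm.
- turret_axis (a point): Centre of the turret's top face, fixed on the machine, z 70 mm. Turret: dark steel disc, radius 85 mm, z 50 to 70 mm, with six lugs (z 50 to 65 mm, out to radius 117 mm), each bearing an upright steel pin 14 mm thick, z 65 to 115 mm, at radius 105 mm. The pins stand midway between the wheels.
- turret (a joint): Angle of the turret (rad), anticlockwise from above positive, endless both ways. Detents every pi/3: it is sprung into the nearest one; about 7 N at a pin moves it over a crest. At 0 (and whole turns) the cone wheel is at the work position; the six pins are then at pi/6, pi/2, 5pi/6 ... from the machine's x axis.
- wheels: The six off-white abrasive wheels fixed on the turret, 60 degrees apart, centres 55 mm from the axis, at most 38 mm thick, tops no higher than z 120 mm: cone (point up), then anticlockwise a cylinder, a disc on a stem, a ball, a taper widening upwards, a stepped wheel. Origin on the turret's axis at bench height, x towards the cone wheel, z up. Not to be touched.
- cone_tip (a point): Tip of the pointed cone wheel (36 mm thick at its foot, 42 mm tall), 55 mm from the turret axis, z 120 mm.
- work_point (a point): Work position: the point fixed on the machine, 55 mm from the turret axis on the machine's +x, at the disc's top (z 70 mm), where a wheel stands in front of the drive head's steel pointer nose.
- visor (a joint): Angle of the clear visor (rad): 0 closed (level, its stop), 1.4 fully raised. Its stiff hinge stays where it is left; about 4 N at the edge moves it.
- visor_hinge (a point): Middle of the visor's hinge line, at machine x 118, z 177 mm; the line runs along the machine's y. Visor: clear panel 4 mm thick in a dark frame 8 mm thick, 150 mm wide (along y), 133 mm long from the hinge; closed, it points to the machine's -x over the turret.
- visor_edge (a point): Middle of the visor's free edge bar, 127 mm from the hinge line.
- oil_bottle: Bystander: grey bottle, 56 mm thick, 190 mm tall, standing beside or in front of the machine. Origin under its centre.
- tin: Bystander: steel can, 80 mm thick, 75 mm tall. Origin under its centre.
- jar: Bystander: glass jar with a steel lid, 68 mm thick, 100 mm tall. Origin under its centre.
- screwdriver: Bystander: screwdriver lying along its x axis, 170 mm long, under 35 mm high.

How it is judged:
By the outcome, as a careful person would: the job done as asked, in the order asked, and still so for the second after the job is handed in, with the robot touching nothing.
It also fails if it takes over 72 s, if anything falls off the work surface, if the arm or the gripper's body presses on something with over 40 N, if the wrist force passes 120 N, or if a joint passes its speed limit or range.

## Working session

There is one attempt and no reset: what is moved stays moved. The work goes in short steps, Python scripts to look and compute and a shell command to move; the robot and the scene stay as the last step left them, time stands still between calls to the robot, and variables do not carry over. Pictures are saved under pics/ and viewed, at most 10 in all, crops included, and the job is handed in when it is done.

```bash
mkdir -p pics
python3 - <<'E'
from bench import robot, imaging
import cv2,numpy as np
for n in("scene","top"):
    cv2.imwrite(f"pics/{n}0.png",cv2.resize(imaging.snapshot(n)[:,:,::-1],(800,600),interpolation=cv2.INTER_CUBIC))
    p=imaging.camera_params(n);print(n,p, -np.array(p['R']).T@np.array(p['t']))
print(robot.get_obs())
E
```

```text
scene {'camera_matrix': array([[405.98590155,   0.        , 273.57127894],
       [  0.        , 405.98590155, 204.29081941],
       [  0.        ,   0.        ,   1.        ]]), 'R': array([[-0.84158509,  0.54009943, -0.00521045],
       [ 0.47406396,  0.73399669, -0.48632522],
       [-0.25883952, -0.41175414, -0.87376234]]), 't': array([ 0.47912495, -0.22505132,  1.00530324])} [0.77012535 0.32034958 0.77144443]
top {'camera_matrix': array([[381.27882278,   0.        , 276.0214963 ],
       [  0.        , 381.27882278, 211.45440002],
       [  0.        ,   0.        ,   1.        ]]), 'R': array([[-0.02145347, -0.99975434, -0.00556911],
       [-0.9945448 ,  0.02190977, -0.10198333],
       [ 0.1020803 ,  0.00335084, -0.99477052]]), 't': array([0.04184359, 0.60002152, 0.86470247])} [0.50937688 0.02578949 0.92160575]
{'time': 0.1, 'joint_positions': array([-1.36512146e+00,  8.78911682e-02,  1.37206772e+00, -1.16628719e-06,
        1.68361467e+00, -1.03085720e-01]), 'qvel': array([ 0.00039753, -0.00055342, -0.00438875,  0.00069537, -0.00093898,
        0.00212139]), 'joint_torque': array([ 1.55958165e-03, -3.41253912e+01, -3.03300083e+01,  7.18680024e-02,
        3.04331887e-02, -9.10778567e-05]), 'tool_pos': array([ 0.16703991, -0.52353126,  0.21543367]), 'ee_rot': array([-3.13962215e+00, -2.02688220e-04,  3.08760260e-01]), 'wrist_force': array([ 0.54064276, -0.48786295,  0.6090322 ]), 'wrist_torque': array([-0.02988276, -0.06440496,  0.01981879]), 'finger_force': 0.0, 'width': 0.09422974157230281}
```

View pics/scene0.png

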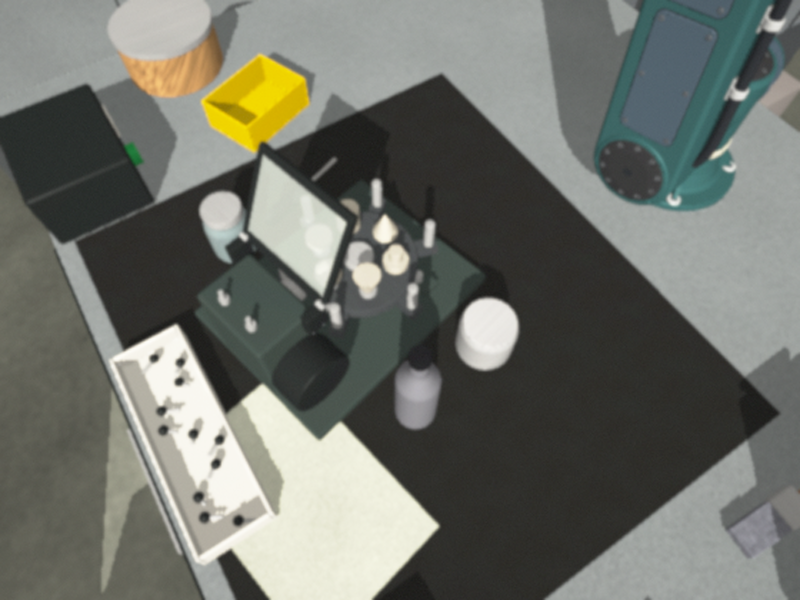

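View pics/top0.png

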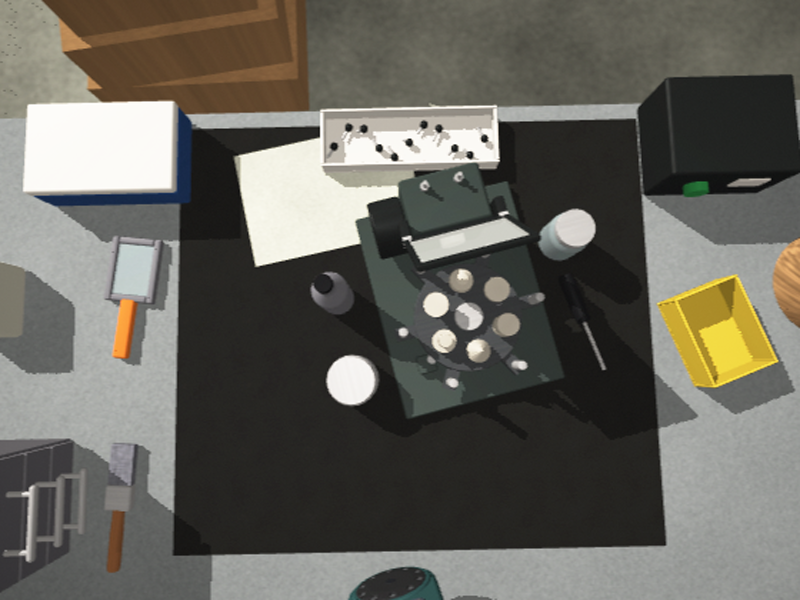

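Scene view: raised visor around (300,220), cone around (385,228). The top view shows the base corners near (407,418) and (564,378), and the pins around the turret at (468,317). I'll take enlarged crops.

Run:
```python
from bench import imaging
import cv2
for n,(x,y,w,h) in dict(scene=(130,90,220,165),top=(240,110,170,190)).items():
    im=imaging.snapshot(n)[:,:,::-1]; cv2.imwrite(f"pics/{n}_raw.png",im)
    s=min(800/w,600/h); s=int(s*2)/2
    cv2.imwrite(f"pics/{n}1.png",cv2.convertScaleAbs(cv2.resize(im[y:y+h,x:x+w],None,fx=s,fy=s,interpolation=cv2.INTER_CUBIC),alpha=1.4,beta=15)); print(n,s,x,y)
```

```text
scene 3.5 130 90
top 3.0 240 110
```

View pics/scene1.png

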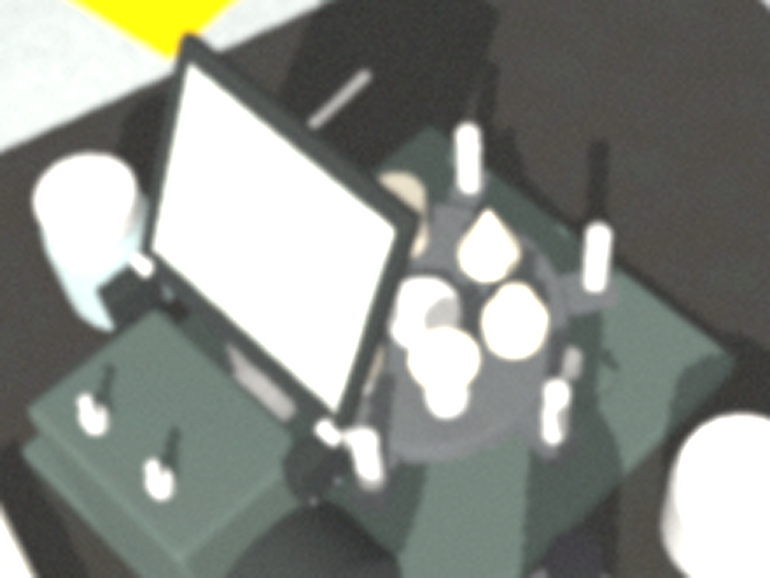

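View pics/top1.png

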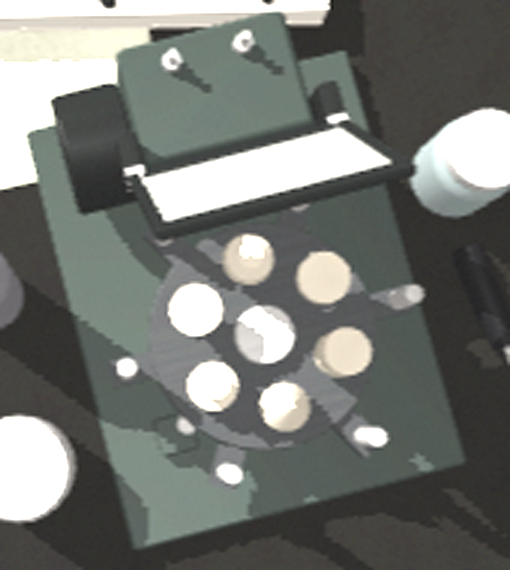

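The top crop shows base corners (135,547), (463,462), (30,132), (347,52) and pin tops (230,473), (127,368), (371,436), (413,294). In the scene crop, the cone tip is at (488,212) and the pin tops are at (467,130), (598,230), (556,387), (365,435). Next I fit the machine pose.

```bash
cat > h.py <<'E'
import numpy as np
from bench import imaging
P={n:imaging.camera_params(n) for n in("scene","top")}
def px(n,X):
    p=P[n];c=np.atleast_2d(X)@np.array(p['R']).T+p['t'];u=c@np.array(p['camera_matrix']).T;return u[:,:2]/u[:,2:]
def full(n,q): q=np.atleast_2d(q);return q/3.5+[130,90] if n=="scene" else q/3+[240,110]
def crop(n,q): return (q-[130,90])*3.5 if n=="scene" else (q-[240,110])*3
def M(m,X):
    X=np.atleast_2d(X).astype(float);c,s=np.cos(m[2]),np.sin(m[2]);return X@np.array([[c,-s,0],[s,c,0],[0,0,1]]).T+[m[0],m[1],0]
def pol(r,a,z): return [r*np.cos(a),r*np.sin(a),z]
def tri(a,b): # scene px, top px (full)
    from cv2 import triangulatePoints as T
    pm=[np.array(P[n]['camera_matrix'])@np.c_[P[n]['R'],P[n]['t']] for n in("scene","top")]
    X=T(pm[0],pm[1],np.array(a,float).reshape(2,1),np.array(b,float).reshape(2,1));return (X[:3]/X[3]).ravel()
E
python3 - <<'E'
from h import *
from scipy.optimize import least_squares
C=np.array([[-.135,.135,.02],[-.135,-.135,.02],[.21,.135,.02],[.21,-.135,.02]])
ct=full("top",[[135,547],[463,462],[30,132],[347,52]])
pt=full("top",[[230,473],[127,368],[371,436],[413,294]])   # pin tops
ps=full("scene",[[467,130],[598,230],[556,387],[365,435]])
# two-view pins: near-robot pin etc.
f=lambda m:(px("top",M(m,C))-ct).ravel()
r=least_squares(f,[.5,0,.2]);m=r.x;print(m,np.degrees(m[2]),r.fun.round(1))
for k in range(6):
    a=np.pi/6+k*np.pi/3;X=M(m,pol(.105,a,.115));print("pin",k,X.round(3),crop("top",px("top",X)).round(),crop("scene",px("scene",X)).round())
for k in range(6):
    X=M(m,pol(.055,k*np.pi/3,.12));print("whl",k*60,X.round(3),crop("top",px("top",X)).round(),crop("scene",px("scene",X)).round())
print(tri(full("scene",[598,230])[0],full("top",[230,473])[0]),tri(full("scene",[467,130])[0],full("top",[371,436])[0]))
for q in(1.0,1.2,1.4):
    for y in(.075,-.075):
        X=M(m,[.118-.127*np.cos(q),y,.177+.127*np.sin(q)]);print("edge",q,y,X.round(3),crop("top",px("top",X)).round(),crop("scene",px("scene",X)).round())
# bystanders in top view (800x600 px) at heights
for n,uv,z in(("bottle",(323,285),.19),("tin",(352,380),.075),("jar",(573,228),.1),("sd1",(565,278),.015),("sd2",(605,368),.01)):
    p=P["top"];d=np.array(p['R']).T@np.linalg.inv(p['camera_matrix'])@np.r_[np.array(uv)*.7,1];c=-np.array(p['R']).T@p['t'];print(n,(c+d*(z-c[2])/d[2]).round(3))
E
```

```text
[ 0.57131271 -0.08686757  0.2280019 ] 13.06354630710809 [-0.9  1.4  1.6  0.8 -1.4 -1.   0.7 -1.4]
pin 0 [[ 0.648 -0.015  0.115]] [[168. 225.]] [[359. 429.]]
pin 1 [[0.548 0.015 0.115]] [[128. 367.]] [[551. 381.]]
pin 2 [[ 0.471 -0.056  0.115]] [[233. 475.]] [[594. 225.]]
pin 3 [[ 0.495 -0.159  0.115]] [[378. 437.]] [[463. 125.]]
pin 4 [[ 0.595 -0.189  0.115]] [[415. 294.]] [[289. 164.]]
pin 5 [[ 0.672 -0.117  0.115]] [[310. 189.]] [[229. 311.]]
whl 0 [[ 0.625 -0.074  0.12 ]] [[253. 254.]] [[341. 323.]]
whl 60 [[ 0.587 -0.034  0.12 ]] [[197. 308.]] [[439. 344.]]
whl 120 [[ 0.534 -0.047  0.12 ]] [[217. 384.]] [[510. 282.]]
whl 180 [[ 0.518 -0.099  0.12 ]] [[293. 406.]] [[483. 205.]]
whl 240 [[ 0.555 -0.139  0.12 ]] [[349. 351.]] [[391. 186.]]
whl 300 [[ 0.609 -0.127  0.12 ]] [[328. 275.]] [[319. 243.]]
[ 0.47115491 -0.05337642  0.11438395] [ 0.49544754 -0.15295635  0.11681265]
edge 1.0 0.075 [[ 0.602 -0.003  0.284]] [[161. 254.]] [[430. 213.]]
edge 1.0 -0.075 [[ 0.636 -0.149  0.284]] [[418. 189.]] [[202.  29.]]
edge 1.2 0.075 [[0.624 0.002 0.295]] [[152. 212.]] [[389. 228.]]
edge 1.2 -0.075 [[ 0.658 -0.144  0.295]] [[412. 146.]] [[158.  38.]]
edge 1.4 0.075 [[0.648 0.008 0.302]] [[141. 168.]] [[344. 253.]]
edge 1.4 -0.075 [[ 0.682 -0.138  0.302]] [[404. 102.]] [[111.  57.]]
bottle [0.61  0.124 0.19 ]
tin [0.477 0.096 0.075]
jar [ 0.702 -0.248  0.1  ]
sd1 [ 0.637 -0.258  0.015]
sd2 [ 0.485 -0.318  0.01 ]
```

```bash
python3 - <<'E'
from h import *
from scipy.optimize import least_squares
C=np.array([[-.135,.135,.02],[-.135,-.135,.02],[.21,.135,.02],[.21,-.135,.02]])
ct=full("top",[[135,547],[463,462],[30,132],[347,52]])
A=np.radians([150,90,210,330+300])
t=np.array([pol(.105,np.radians(a),.115) for a in(150,90,210,270)]);s=np.array([pol(.105,np.radians(a),.115) for a in(210,150,90,30)])
pt=full("top",[[230,472],[127,367],[373,436],[414,294]]);ps=full("scene",[[467,128],[598,228],[556,384],[363,432]])
f=lambda m:np.r_[(px("top",M(m,C))-ct).ravel()*.5,(px("top",M(m,t))-pt).ravel(),(px("scene",M(m,s))-ps).ravel()]
r=least_squares(f,[.57,-.08,.2],loss="soft_l1");m=r.x;print(m,r.fun.round(1));np.save("m.npy",m)
for a in np.arange(150,211,7.5): print(a,M(m,pol(.105,np.radians(a),0)).round(4),np.degrees(m[2])+a-180)
E
python3 -m pendant '[[1.9,2.94,0,0,0,-2.16,0.35],[1.9,2.94,0,0,0,-2.16,0.35],[1.9,2.94,0,0,0,-2.16,0.35],[1.9,2.94,0,0,0,-2.16,0.35],[1.9,2.94,0,0,0,-2.16,0.35],[1.9,2.94,0,0,0,-2.16,0.35],[1.9,2.94,0,0,0,-2.16,0.35],[1.9,2.94,0,0,0,-2.16,0.35]]'
```

```text
[ 0.5710306  -0.08463319  0.22733168] [-0.9  0.7  0.3  0.5 -1.2 -0.5 -0.1 -0.6 -0.   1.  -0.7  0.1  0.7  0.6
 -0.7  0.  -0.4 -0.2 -0.4 -0.  -0.6 -0.  -0.4 -0.1]
150.0 [[ 0.4706 -0.054   0.    ]] -16.974854305924737
157.5 [[ 0.4675 -0.0673  0.    ]] -9.474854305924737
165.0 [[ 0.4661 -0.081   0.    ]] -1.9748543059247368
172.5 [[ 0.4665 -0.0947  0.    ]] 5.525145694075263
180.0 [[ 0.4687 -0.1083  0.    ]] 13.025145694075263
187.5 [[ 0.4727 -0.1214  0.    ]] 20.525145694075263
195.0 [[ 0.4783 -0.134   0.    ]] 28.025145694075263
202.5 [[ 0.4856 -0.1456  0.    ]] 35.52514569407526
210.0 [[ 0.4943 -0.1563  0.    ]] 43.02514569407526
time: 1.0
tool_pos: [0.3196, -0.2874, 0.2164]
ee_rot: [3.142, -0.0, 0.005]
wrist_force: [0.1, 0.6, 0.4]
width: 0.0346
finger_force: 0.0
```

```bash
python3 -m pendant '[[1.89,2.92,0,0,0,-2.15,0.35],[1.89,2.92,0,0,0,-2.15,0.35],[1.89,2.92,0,0,0,-2.15,0.35],[1.89,2.92,0,0,0,-2.15,0.35],[1.89,2.92,0,0,0,-2.15,0.35],[1.89,2.92,0,0,0,-2.15,0.35],[1.89,2.92,0,0,0,-2.15,0.35],[1.89,2.92,0,0,0,-2.15,0.35]]'; python3 -m pendant '[[0,0,-3,0,0,0,0.35],[0,0,-3,0,0,0,0.35],[0,0,-2,0,0,0,0.35],[0,0,0,0,0,0,0.35]]'
python3 - <<'E'
from bench import imaging
import cv2
a=imaging.snapshot("scene")[:,:,::-1][90:255,130:350];b=imaging.snapshot("top")[:,:,::-1][110:300,240:410]
b=cv2.resize(b,None,fx=2.1,fy=2.1);a=cv2.resize(a,(b.shape[0]*440//399,b.shape[0]));cv2.imwrite("pics/a.png",cv2.convertScaleAbs(cv2.hconcat([a,b]),alpha=1.4,beta=15))
E
```

```text
time: 1.8
tool_pos: [0.4708, -0.0538, 0.2164]
ee_rot: [3.141, 0.0, -0.294]
wrist_force: [0.9, -1.0, -0.3]
width: 0.033
finger_force: 0.0
time: 2.2
tool_pos: [0.4679, -0.0544, 0.1328]
ee_rot: [3.141, 0.008, -0.293]
wrist_force: [-0.6, 1.6, -1.1]
width: 0.0329
finger_force: 0.0
```

View pics/a.png

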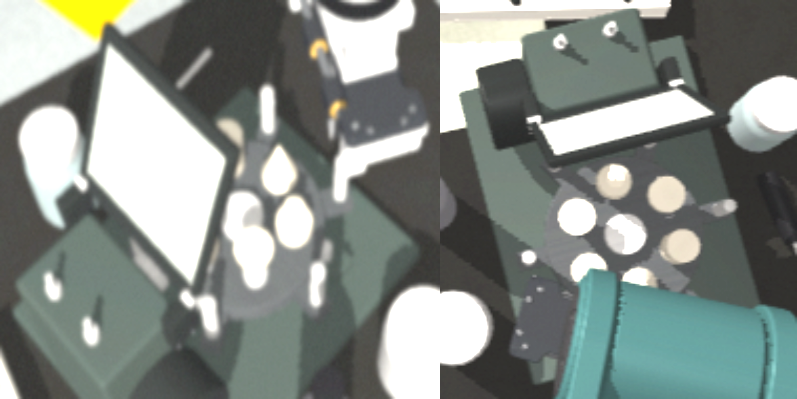

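The gripper (340,170 in the left half) sits over the pin as planned, and the cone is clear. I'll lower it and sweep the first step.

```bash
python3 -m pendant '[[0,0,-1.3,0,0,0,0.35],[0,0,-1.5,0,0,0,0.35],[0,0,-1.3,0,0,0,0.35],[0,0,0,0,0,0,0.35],[0,0,0,0,0,0,0.35]]'
```

```text
time: 2.8
tool_pos: [0.4704, -0.0553, 0.0956]
ee_rot: [3.142, -0.0, -0.293]
wrist_force: [0.1, 0.8, -0.6]
width: 0.0327
finger_force: 0.0
```

```bash
python3 -m pendant '[[-0.31,-1.33,0,0,0,7.5,0.35],[-0.14,-1.37,0,0,0,7.5,0.35],[0.04,-1.37,0,0,0,7.5,0.35],[0.22,-1.36,0,0,0,7.5,0.35],[0.4,-1.31,0,0,0,7.5,0.35],[0.56,-1.26,0,0,0,7.5,0.35],[0.73,-1.16,0,0,0,7.5,0.35],[0.87,-1.07,0,0,0,7.5,0.35]]';python3 -m pendant '[[0,0,0,0,0,0,0.35],[0,0,0,0,0,0,0.35],[0,0,0,0,0,0,0.35]]'
```

```text
time: 3.6
tool_pos: [0.495, -0.1584, 0.0967]
ee_rot: [3.139, -0.001, 0.759]
wrist_force: [0.1, -0.5, -0.2]
width: 0.0332
finger_force: 0.0
time: 3.9
tool_pos: [0.4939, -0.1571, 0.0958]
ee_rot: [3.141, -0.0, 0.753]
wrist_force: [1.4, 0.4, -0.3]
width: 0.0331
finger_force: 0.0
```

```bash
python3 -m pendant '[[0,0,2,0,0,0,0.35],[0,0,2,0,0,0,0.35],[0,0,2,0,0,0,0.35],[0,0,0,0,0,0,0.35]]';python3 -m pendant '[[-0.87,1.07,0,0,0,-7.5,0.35],[-0.73,1.16,0,0,0,-7.5,0.35],[-0.56,1.26,0,0,0,-7.5,0.35],[-0.4,1.31,0,0,0,-7.5,0.35],[-0.22,1.36,0,0,0,-7.5,0.35],[-0.04,1.37,0,0,0,-7.5,0.35],[0.14,1.37,0,0,0,-7.5,0.35],[0.31,1.33,0,0,0,-7.5,0.35]]'; python3 -m pendant '[[0,0,0,0,0,0,0.35],[0,0,0,0,0,0,0.35]]'
python3 - <<'E'
from bench import imaging
import cv2
a=imaging.snapshot("scene")[:,:,::-1][90:255,130:350];b=imaging.snapshot("top")[:,:,::-1][110:300,240:410]
b=cv2.resize(b,None,fx=2.1,fy=2.1);a=cv2.resize(a,(b.shape[0]*440//399,b.shape[0]));cv2.imwrite("pics/b.png",cv2.convertScaleAbs(cv2.hconcat([a,b]),alpha=1.4,beta=15))
E
```

```text
time: 4.3
tool_pos: [0.4956, -0.1577, 0.1591]
ee_rot: [3.135, -0.003, 0.754]
wrist_force: [0.0, -0.9, 1.6]
width: 0.033
finger_force: 0.0
time: 5.1
tool_pos: [0.4694, -0.0542, 0.1543]
ee_rot: [3.141, 0.002, -0.299]
wrist_force: [1.0, -0.7, 0.3]
width: 0.0328
finger_force: 0.0
time: 5.3
tool_pos: [0.4698, -0.0551, 0.1547]
ee_rot: [3.141, 0.001, -0.29]
wrist_force: [-0.2, -0.4, -0.1]
width: 0.0332
finger_force: 0.0
```

View pics/b.png

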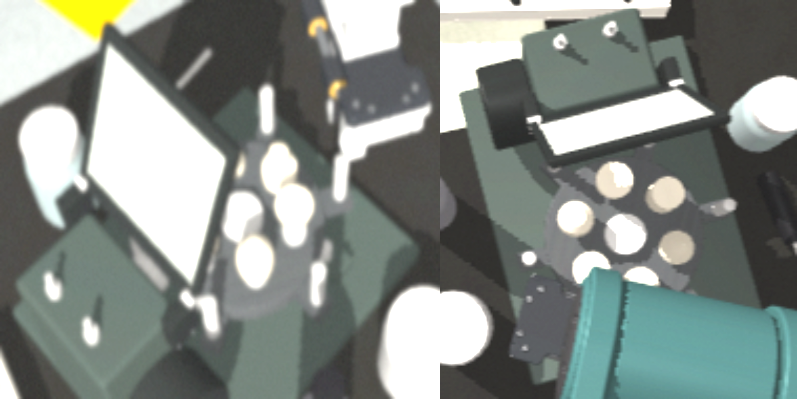

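The turret advanced one step: the cone left 180° and is now partly behind the visor, and the pin is again in place. I'll repeat twice.

```bash
D='x'; python3 -m pendant '[[0,0,-2,0,0,0,0.35],[0,0,-2,0,0,0,0.35],[0,0,-1.9,0,0,0,0.35],[0,0,0,0,0,0,0.35],[0,0,0,0,0,0,0.35]]' && python3 -m pendant '[[-0.31,-1.33,0,0,0,7.5,0.35],[-0.14,-1.37,0,0,0,7.5,0.35],[0.04,-1.37,0,0,0,7.5,0.35],[0.22,-1.36,0,0,0,7.5,0.35],[0.4,-1.31,0,0,0,7.5,0.35],[0.56,-1.26,0,0,0,7.5,0.35],[0.73,-1.16,0,0,0,7.5,0.35],[0.87,-1.07,0,0,0,7.5,0.35]]';python3 -m pendant '[[0,0,0,0,0,0,0.35],[0,0,0,0,0,0,0.35],[0,0,0,0,0,0,0.35],[0,0,2,0,0,0,0.35],[0,0,2,0,0,0,0.35],[0,0,2,0,0,0,0.35],[0,0,0,0,0,0,0.35]]';python3 -m pendant '[[-0.87,1.07,0,0,0,-7.5,0.35],[-0.73,1.16,0,0,0,-7.5,0.35],[-0.56,1.26,0,0,0,-7.5,0.35],[-0.4,1.31,0,0,0,-7.5,0.35],[-0.22,1.36,0,0,0,-7.5,0.35],[-0.04,1.37,0,0,0,-7.5,0.35],[0.14,1.37,0,0,0,-7.5,0.35],[0.31,1.33,0,0,0,-7.5,0.35]]'; python3 -m pendant '[[0,0,0,0,0,0,0.35],[0,0,0,0,0,0,0.35]]'
```

```text
time: 5.9
tool_pos: [0.4702, -0.0556, 0.0965]
ee_rot: [3.141, 0.001, -0.293]
wrist_force: [-0.6, -0.5, 0.2]
width: 0.0331
finger_force: 0.0
time: 6.7
tool_pos: [0.4952, -0.1588, 0.0984]
ee_rot: [3.138, -0.001, 0.76]
wrist_force: [-0.6, 0.3, 0.5]
width: 0.0328
finger_force: 0.0
time: 7.4
tool_pos: [0.4956, -0.1577, 0.1601]
ee_rot: [3.135, -0.003, 0.754]
wrist_force: [0.4, -0.0, 0.3]
width: 0.0331
finger_force: 0.0
time: 8.2
tool_pos: [0.4694, -0.0542, 0.1553]
ee_rot: [3.141, 0.002, -0.299]
wrist_force: [-0.1, -0.5, -0.2]
width: 0.0329
finger_force: 0.0
time: 8.4
tool_pos: [0.4698, -0.055, 0.1557]
ee_rot: [3.141, 0.001, -0.29]
wrist_force: [-0.6, -0.8, -0.2]
width: 0.0327
finger_force: 0.0
```

```bash
python3 -m pendant '[[0,0,-2,0,0,0,0.35],[0,0,-2,0,0,0,0.35],[0,0,-2,0,0,0,0.35],[0,0,0,0,0,0,0.35],[0,0,0,0,0,0,0.35]]' && python3 -m pendant '[[-0.31,-1.33,0,0,0,7.5,0.35],[-0.14,-1.37,0,0,0,7.5,0.35],[0.04,-1.37,0,0,0,7.5,0.35],[0.22,-1.36,0,0,0,7.5,0.35],[0.4,-1.31,0,0,0,7.5,0.35],[0.56,-1.26,0,0,0,7.5,0.35],[0.73,-1.16,0,0,0,7.5,0.35],[0.87,-1.07,0,0,0,7.5,0.35]]';python3 -m pendant '[[0,0,0,0,0,0,0.35],[0,0,0,0,0,0,0.35],[0,0,0,0,0,0,0.35],[0,0,2,0,0,0,0.35],[0,0,2,0,0,0,0.35],[0,0,2,0,0,0,0.35],[0,0,0,0,0,0,0.35]]';python3 -m pendant '[[-3,-1,2,0,0,-5,0],[-3,-1,3,0,0,-5,0],[-3,-1,3,0,0,-5,0],[-2,-1,3,0,0,-5,0],[0,0,3,0,0,-5,0],[0,0,3,0,0,-5,0],[0,0,3,0,0,0,0],[0,0,0,0,0,0,0]]'
python3 - <<'E'
from bench import imaging
import cv2
a=imaging.snapshot("scene")[:,:,::-1][90:255,130:350];b=imaging.snapshot("top")[:,:,::-1][110:300,240:410]
b=cv2.resize(b,None,fx=2.1,fy=2.1);a=cv2.resize(a,(b.shape[0]*440//399,b.shape[0]));cv2.imwrite("pics/c.png",cv2.convertScaleAbs(cv2.hconcat([a,b]),alpha=1.4,beta=15))
E
```

```text
time: 8.9
tool_pos: [0.4701, -0.0557, 0.0964]
ee_rot: [3.141, 0.001, -0.293]
wrist_force: [0.3, -0.4, 0.3]
width: 0.033
finger_force: 0.0
time: 9.7
tool_pos: [0.4952, -0.1588, 0.0984]
ee_rot: [3.138, -0.001, 0.76]
wrist_force: [-0.5, 0.4, 0.6]
width: 0.0331
finger_force: 0.0
time: 10.4
tool_pos: [0.4956, -0.1577, 0.1601]
ee_rot: [3.135, -0.003, 0.754]
wrist_force: [0.2, 0.4, 0.1]
width: 0.0332
finger_force: 0.0
time: 11.2
tool_pos: [0.3848, -0.1979, 0.3601]
ee_rot: [3.136, -0.005, 0.23]
wrist_force: [-0.3, 0.0, -0.4]
width: 0.0004
finger_force: 0.0
```

View pics/c.png

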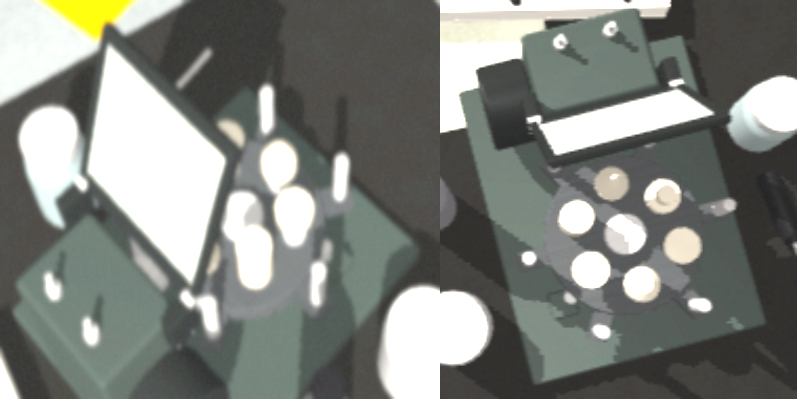

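All consistent with turret angle 0: ball at 180°, disc at 120°, cylinder at 60°, stepped at 300°, and the cone (613,183 in the right half) in front of the head. Next, the visor path.

```bash
python3 - <<'E'
from h import *
m=np.load("m.npy");prev=None
for q,o in [(1.1,.025),(1.1,.012)]+[(q,0) for q in np.arange(1.1,-.01,-.11)]+[(-.02,0),(-.04,0)]:
    c=np.array([.118-.118*np.cos(q)+(.004+o)*np.sin(q)+.008,0,.177+.118*np.sin(q)+(.004+o)*np.cos(q)+.011])
    X=M(m,c)[0];print(round(q,2),X.round(4),None if prev is None else ((X-prev)*100).round(2));prev=X
E
python3 -m pendant '[[0,0,2,0,0,0,0],[2,0,2,0,0,0,0],[3,2,0,0,0,0,0],[3,2,0,0,0,0,0],[3,2,0,0,0,0,0],[3,2,0,0,0,0,0],[3,1,0,0,0,0,0],[0,0,0,0,0,0,0]]'
```

```text
1.1 [ 0.6668 -0.0625  0.3063] None
1.1 [ 0.6555 -0.0651  0.3004] [-1.13 -0.26 -0.59]
1.1 [ 0.6451 -0.0675  0.295 ] [-1.04 -0.24 -0.54]
0.99 [ 0.634  -0.0701  0.2888] [-1.11 -0.26 -0.61]
0.88 [ 0.6235 -0.0725  0.2815] [-1.04 -0.24 -0.74]
0.77 [ 0.614  -0.0747  0.273 ] [-0.96 -0.22 -0.85]
0.66 [ 0.6054 -0.0767  0.2635] [-0.86 -0.2  -0.95]
0.55 [ 0.5978 -0.0784  0.2531] [-0.75 -0.17 -1.04]
0.44 [ 0.5914 -0.0799  0.2419] [-0.64 -0.15 -1.12]
0.33 [ 0.5863 -0.0811  0.23  ] [-0.51 -0.12 -1.19]
0.22 [ 0.5824 -0.082   0.2177] [-0.38 -0.09 -1.24]
0.11 [ 0.5799 -0.0826  0.2049] [-0.25 -0.06 -1.27]
0.0 [ 0.5788 -0.0828  0.192 ] [-0.11 -0.03 -1.29]
-0.02 [ 0.5788 -0.0828  0.1896] [-0.01 -0.   -0.24]
-0.04 [ 0.5788 -0.0828  0.1873] [-0.   -0.   -0.24]
time: 12.1
tool_pos: [0.5563, -0.1057, 0.3908]
ee_rot: [-3.137, 0.007, 0.234]
wrist_force: [-0.4, 0.5, 0.6]
width: 0.0004
finger_force: 0.0
```

```bash
python3 -m pendant '[[3,1.1,0,0,0,0,0],[3,1.1,0,0,0,0,0],[3,1.1,0,0,0,0,0],[2.6,1.1,0,0,0,0,0],[0,0,0,0,0,0,0],[0,0,0,0,0,0,0]]'
```

```text
time: 12.7
tool_pos: [0.6697, -0.0638, 0.394]
ee_rot: [-3.14, 0.005, 0.23]
wrist_force: [0.2, 0.4, -0.3]
width: 0.0002
finger_force: 0.0
```

```bash
python3 -m pendant '[[0,0,-3,0,0,0,0],[0,0,-3,0,0,0,0],[0,0,-2.8,0,0,0,0],[0,0,0,0,0,0,0],[0,0,0,0,0,0,0]]'
python3 - <<'E'
from bench import imaging
import cv2
a=imaging.snapshot("scene")[:,:,::-1][40:255,90:370]
cv2.imwrite("pics/d.png",cv2.convertScaleAbs(cv2.resize(a,None,fx=2.7,fy=2.7),alpha=1.4,beta=15))
E
```

```text
time: 13.2
tool_pos: [0.6688, -0.0641, 0.3094]
ee_rot: [3.141, 0.0, 0.23]
wrist_force: [0.7, 0.1, 0.6]
width: 0.0005
finger_force: 0.0
```

View pics/d.png

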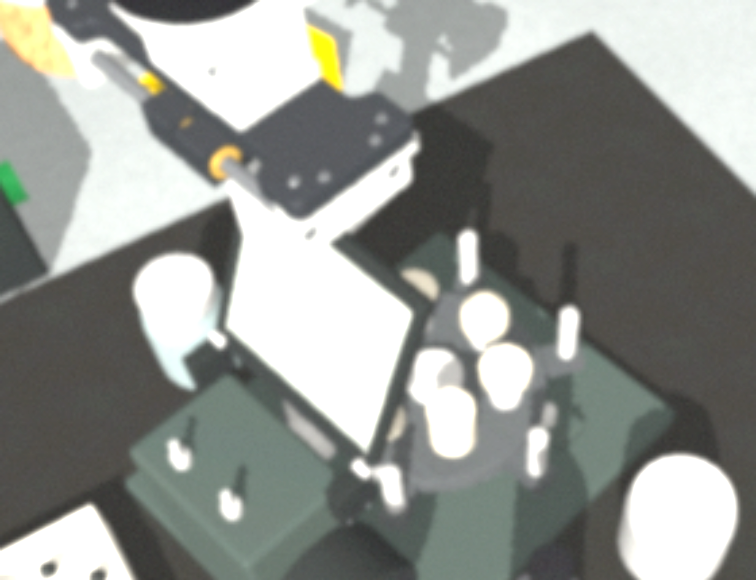

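The fingers (315,235) sit in front of the outer face near the free edge, on the +x side. Now I'll push along the arc.

```bash
python3 -m pendant '[[-0.8,-0.1,-0.6,0,0,0,0],[-0.8,-0.15,-0.5,0,0,0,0],[-0.8,-0.15,-0.4,0,0,0,0],[-0.55,-0.13,-0.3,0,0,0,0],[-0.55,-0.13,-0.31,0,0,0,0]]';python3 -m pendant '[[-0.52,-0.12,-0.37,0,0,0,0],[-0.52,-0.12,-0.37,0,0,0,0],[-0.48,-0.11,-0.42,0,0,0,0],[-0.48,-0.11,-0.43,0,0,0,0],[-0.43,-0.1,-0.47,0,0,0,0],[-0.43,-0.1,-0.48,0,0,0,0]]'
```

```text
time: 13.75
tool_pos: [0.6359, -0.0704, 0.2905]
ee_rot: [3.139, -0.006, 0.231]
wrist_force: [1.9, 0.8, 1.8]
width: 0.0003
finger_force: 0.9
time: 14.35
tool_pos: [0.6061, -0.077, 0.2615]
ee_rot: [3.141, 0.0, 0.23]
wrist_force: [1.5, -0.9, 1.2]
width: 0.0003
finger_force: 1.0
```

```bash
python3 -m pendant '[[-0.37,-0.08,-0.52,0,0,0,0],[-0.38,-0.09,-0.52,0,0,0,0],[-0.32,-0.07,-0.56,0,0,0,0],[-0.32,-0.08,-0.56,0,0,0,0],[-0.25,-0.06,-0.6,0,0,0,0],[-0.26,-0.06,-0.59,0,0,0,0],[-0.19,-0.04,-0.62,0,0,0,0],[-0.19,-0.05,-0.62,0,0,0,0]]';python3 -m pendant '[[-0.12,-0.03,-0.63,0,0,0,0],[-0.13,-0.03,-0.64,0,0,0,0],[-0.06,-0.02,-0.64,0,0,0,0],[-0.05,-0.01,-0.5,0,0,0,0],[0,0,0,0,0,0,0]]'
```

```text
time: 15.15
tool_pos: [0.5835, -0.0818, 0.2156]
ee_rot: [-3.141, -0.0, 0.231]
wrist_force: [1.2, 0.2, 1.6]
width: 0.0005
finger_force: 0.8
time: 15.65
tool_pos: [0.5794, -0.0828, 0.1906]
ee_rot: [-3.141, 0.002, 0.231]
wrist_force: [0.9, 1.3, 0.2]
width: 0.0006
finger_force: 0.4
```

```bash
for i in 1 2; do python3 -m pendant '[[0,0,-0.1,0,0,0,0],[0,0,-0.1,0,0,0,0],[0,0,0,0,0,0,0]]'; done
```

```text
time: 15.95
tool_pos: [0.5797, -0.083, 0.1903]
ee_rot: [3.142, 0.001, 0.231]
wrist_force: [-1.3, 0.2, 1.9]
width: 0.0006
finger_force: 0.9
time: 16.25
tool_pos: [0.5798, -0.0829, 0.1902]
ee_rot: [3.141, -0.001, 0.231]
wrist_force: [-4.0, -0.1, 7.8]
width: 0.0004
finger_force: 3.8
```

```bash
python3 -m pendant '[[0,0,-0.1,0,0,0,0],[0,0,-0.1,0,0,0,0],[0,0,0,0,0,0,0]]'; python3 -m pendant '[[0,0,0.5,0,0,0,0],[0,0,1,0,0,0,0],[0,0,2,0,0,0,0],[0,0,4,0,0,0,0],[0,0,4,0,0,0,0],[0,0,4,0,0,0,0],[-3,0,2,0,0,0,0],[-4,0,0,0,0,0,0]]'; python3 -m pendant '[[-4,-1,0,0,0,0,0],[-4,-1,0,0,0,0,0],[-4,-1,0,0,0,0,0],[-4,-1,0,0,0,0,0],[0,-2,0,0,0,0,0],[0,0,0,0,0,0,0],[0,0,0,0,0,0,0]]'
python3 - <<'E'
from bench import imaging
import cv2
a=imaging.snapshot("scene")[:,:,::-1][90:255,130:350];b=imaging.snapshot("top")[:,:,::-1][110:300,240:410]
b=cv2.resize(b,None,fx=2.1,fy=2.1);a=cv2.resize(a,(b.shape[0]*440//399,b.shape[0]));cv2.imwrite("pics/e.png",cv2.convertScaleAbs(cv2.hconcat([a,b]),alpha=1.4,beta=15))
from h import *
m=np.load("m.npy")
for q in(0,.1):
  for y in(.075,-.075):
    X=M(m,[.118-.133*np.cos(q),y,.177+.133*np.sin(q)]);print(q,y,((px("scene",X)-[130,90])*399/165).round(),((px("top",X)-[240,110])*2.1+[440,0]).round())
E
```

```text
time: 16.55
tool_pos: [0.5798, -0.083, 0.1901]
ee_rot: [3.14, -0.002, 0.231]
wrist_force: [-5.8, 1.0, 12.3]
width: 0.0004
finger_force: 6.5
time: 17.35
tool_pos: [0.5114, -0.0834, 0.364]
ee_rot: [3.139, -0.005, 0.231]
wrist_force: [-0.7, -1.0, 1.0]
width: 0.0003
finger_force: 0.0
time: 18.05
tool_pos: [0.3502, -0.1429, 0.3609]
ee_rot: [-3.141, -0.0, 0.23]
wrist_force: [0.4, -1.0, -0.1]
width: 0.0006
finger_force: 0.0
0 0.075 [[369. 186.]] [[563. 262.]]
0 -0.075 [[231.  75.]] [[719. 222.]]
0.1 0.075 [[369. 176.]] [[564. 260.]]
0.1 -0.075 [[228.  64.]] [[722. 220.]]
```

View pics/e.png

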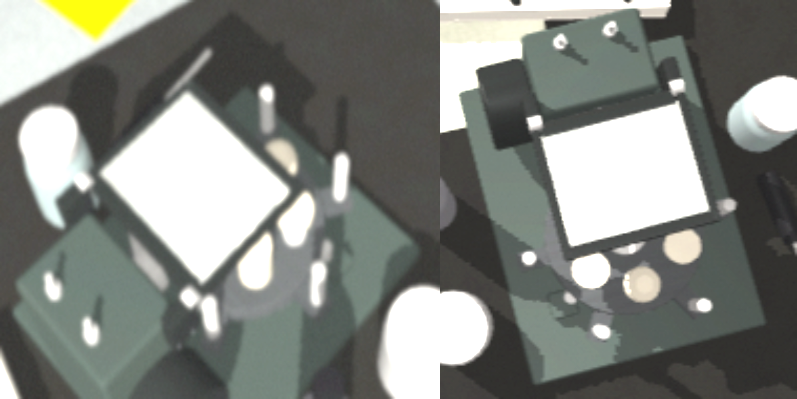

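The visor lies level: its edge corners at (303,187) and (187,85) in the left half match the closed-angle prediction. It also held against its stop at 12 N without moving. The turret is still at its detent and the bystanders are unmoved.

```bash
python3 -c "
from bench import robot
print(robot.close_job())"
```

```text
the job is handed in; nothing more can be done
None
```

Job handed in at about 18 s: the cone wheel is clicked into the work position, the visor was then closed fully against its stop, and the bystanders and abrasive wheels were left alone.

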